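Nest the enamel cups and fold the hook away

TASK

Put the set of three white enamel cups away: first stand the medium cup inside the large one, then lift the small cup off the swing-out hook and stand it inside the medium one, lowering each cup to the bottom before you let go of it. Finally swing the empty hook arm flat against its board. Leave the nest upright on the table and the other things where they are.

Things in the scene. Friction and masses are not known exactly. Their poses are not given: they have to be found in the camera images.
- large_cup: White enamel cup with blue rim, open at the top, standing on the table: outer diameter 80 mm at the rim (75 at the foot), height 62 mm, wall 3 mm, bottom 4 mm thick, 0.25 kg (mass varies 0.8 to 1.25 times). Origin: centre of the underside; z up.
- medium_cup: White enamel cup with blue rim, open at the top, standing on the table: outer diameter 60 mm at the rim (55 at the foot), height 95 mm, wall 3 mm, bottom 4 mm thick, 0.12 kg (mass varies). Grasp it across the outside just below the rim: nested in the large cup it stands 37 mm above the large cup's rim. Origin: centre of the underside; z up.
- small_cup: White enamel cup, blue rim, hanging on the hook: 46 mm across, 72 high, bottom 4 thick, 0.08 kg (varies). Rigid 5 mm wire bail in its y-z plane: legs at y = +-20.5 mm up to z = 108, sloping to an apex at z = 122. Over the apex a wooden grip block, 18 x 18 mm (along x, y), z = 129.5 to 163.5. The hook arm runs along the cup's x, under the apex. Origin: centre of the cup's underside; z up.
- hook_stand: Fixed wooden stand: base 75 x 130 x 14 mm, upright board 120 mm wide (along its y), 14 thick, top at 230. The board's face at x = -7 mm looks along the stand's -x. Origin: on the table under the board's centre; z up. The hook arm's vertical hinge is at x = -20, y = -45 mm, the arm's axis 205 mm above the table.
- hook_arm (a joint): Hook arm about its vertical hinge: 1.57 rad sticks straight out from the board (stand's -x), 0 is folded flat along the board (stand's +y; end stop). Round steel bar 8 mm thick reaching 81 mm from the hinge, saddle at 60 mm, tip turned up to 12 mm above the axis. Friction 0.05 N m holds it where it is left; push it sideways with a fingertip.
- hook_saddle (a point): Point on the hook arm, 60 mm from its hinge, on the arm's axis height (205 mm above the table), above the saddle where the small cup's bail hangs.
- screw_carton: Small cardboard carton, 61 x 90 x 50 mm, standing at the back right; bystander. Origin under its centre.
- wax_tin: Flat round tin with a green lid, 72 mm across, 28 mm high; bystander. Origin under its centre.
- offcut_maple: Wooden strip 30 x 190 x 25 mm lying near the back edge; bystander. Origin under its centre.

How it is judged:
By the outcome, as a careful person would: the job done as asked, in the order asked, and still so for the second after the job is handed in, with the robot touching nothing.
It also fails if it takes over 61 s, if anything falls off the work surface, if the arm or the gripper's body presses on something with over 40 N, if the wrist force passes 120 N, or if a joint passes its speed limit or range.

ROBOT

A 7-joint arm with a two-finger parallel gripper is mounted at the origin on the work surface; the furniture and walls round the work are solid. World frame = base frame: x ahead of the robot, y to its left, z up, the work surface at z = 0. Lengths are in m, angles in rad, forces in N, time in s.
With the tool pointing down it reaches from about 0.425 to 0.875 m from the base axis. Payload 4.7 kg.
Tool frame: the origin (TCP) lies midway between the tips of the shut fingers; the grasp point (between the pads) lies 19 mm behind it; z points along the fingers, y is the line along which they close (so a half turn about z gives the same grasp; the last joint's range is limited). The gripper opens to 85 mm and grips with 20 to 120 N. Pads are 22 mm wide; open, the fingers measure 114 mm over their backs; the gripper's body (76 mm by 85 mm) begins 54 mm behind the grasp point. The pads swing forward as they close: fully open they stand 13 mm farther back than shut.
Start: joints at [-1.318, 0.321, -0.07, 1.45, 0.023, 1.371, -0.057], TCP at [0.154, 0.632, 0.231] pointing down, gripper open.
Joint ranges: [-2.86, 2.86], [-0.3, 2.09], [-1.38, 1.24], [0.06, 2.45], [-1.56, 4.7], [0.09, 2.05], [-2.69, 2.69]. Speed limits (rad/s): [2.57, 2.57, 3.14, 3.14, 3.14, 3.14, 3.14].

INTERFACE

Orientations are given as [roll, pitch, yaw] about the fixed x, y, z axes, in that order (R = Rz(yaw) Ry(pitch) Rx(roll)).
In Python, from bench import env, imaging gives the robot as it stands.
- The arm moves only by the tool servo_tool, never from a script. Its argument "rows" is a list that holds one entry, the list of rows, each a list of 7 numbers: the closure, from -1 (fully open) to 1 (shut), then the shift along the world's x, y, z as a fraction of full scale, then the turn, a rotation vector about the world's x, y, z as a fraction of full scale. A call has 1 to 10 rows; each row shifts and turns the commanded pose from where the row before left it; what a row does not reach is not made up. Full scale, the value 1, is 0.02 m for a shift and pi rad for a turn. A row lasts 1/12 s, in which the tool goes at most 41.7 mm and 7.16 degrees, less where a joint would pass 70% of its speed; a pose out of reach is approached as far as the arm can. A call with a number of a shift or a turn outside -1 to 1 is refused whole. A call with a gripper value outside its range is refused whole. The fingers move at their own pace and stop on an object; the grip force is fixed at half the most. Time passes only in rows, so rows that do not move let the fingers close. It gives the time, the measured TCP pose, the force, the opening and the grip force at its end, in the units of the state.
- env.sense(): the state, without advancing time (a new reading comes with each control period).
- imaging.read_camera(name): name is "scene" or "top" or "wrist"; returns a dict with "img" (384x512x3 uint8, blue, green, red), "intrinsics" (3x3 intrinsics, pixels), "R" (3x3) and "t" (3): a world point X has camera coordinates R X + t. Camera axes: x right, y down, z forward; pixel columns grow to the right and rows downward; lengths in m; the calibration is good to about 2 mm. A picture is of the moment at which its call begins. There is no depth.
- env.close_job(): hands the job in; it is judged then, once.
The state is a dict: "clock": time; "joint_positions": joint angles; "qd": joint speeds; "joint_torque": joint torques, N m; "position": TCP position; "eef_rot": TCP orientation; "ft_force": force on the tool from outside, world axes, zero at the start; "ft_torque": the same for the moment, N m; "finger_gap": opening from 0.0 (shut) to 1.0 (fully open); "grip_force": force on a finger pad.
Only numpy, scipy, OpenCV 4.12 (cv2) and the standard library are available. Lean on these libraries where they do the work, as an engineer would, in place of code of your own. Each camera call takes 0.05 s, during which the arm holds its last target. There are 200 camera calls.

## Working session

There is one attempt and no reset: what is moved stays moved. The work goes in short steps, Python scripts to look and compute and a tool call to move; the robot and the scene stay as the last step left them, time stands still between calls to the robot, and variables do not carry over. Pictures are saved under pics/ and viewed, at most 10 in all, crops included, and the job is handed in when it is done.

Besides the shell and the picture viewer there is one more tool, called after "Request:" as a command line: name --argument value ..., lists and objects as JSON in quotes. servo_tool: Moves the arm, as the interface text tells. Its arguments: {"type":"object","properties":{"rows":{"type":"array","items":{"type":"array","items":{"type":"array","items":{"type":"number","minimum":-1,"maximum":1}}}}},"required":["rows"]}

```bash
mkdir -p pics; ls; cat > h.py <<'E'
import cv2, numpy as np
from bench import env, imaging
def cam(n):
    c=imaging.read_camera(n); return c
def ray(c,u,v,z):
    K=np.array(c["intrinsics"]);R=np.array(c["R"]);t=np.array(c["t"])
    o=-R.T@t; d=R.T@np.linalg.solve(K,[u,v,1.]); return o+d*(z-o[2])/d[2]
def proj(c,X):
    p=np.array(c["intrinsics"])@(np.array(c["R"])@np.array(X)+np.array(c["t"])); return p[:2]/p[2]
E
python3 - <<'E'
from h import *
s=env.sense(); print({k:np.round(v,3).tolist() for k,v in s.items()})
a=cam("scene");b=cam("top")
for n,c in(("scene",a),("top",b)):
    cv2.imwrite(f"pics/{n}0.png",cv2.resize(c["img"],(768,576)))
    cv2.imwrite(f"/tmp/{n}.png",c["img"])
    R=np.array(c["R"]);print(n,-R.T@np.array(c["t"]),R[2])
E
```

```text
pics
{'clock': 0.0, 'joint_positions': [-1.318, 0.322, -0.07, 1.452, 0.023, 1.371, -0.057], 'qd': [-0.001, 0.001, -0.0, -0.001, -0.0, 0.0, -0.001], 'joint_torque': [-0.001, -49.359, -0.382, -31.433, 0.013, 0.011, -0.0], 'position': [0.154, 0.631, 0.23], 'eef_rot': [-3.14, 0.0, 2.903], 'ft_force': [0.002, 0.255, 0.186], 'ft_torque': [-0.037, 0.011, 0.035], 'grip_force': 0.0, 'finger_gap': 0.996}
scene [ 0.16300645 -0.51032119  0.76100152] [ 0.37591225  0.56379296 -0.73540973]
top [ 0.31866654 -0.05149802  1.25636743] [ 0.17126171  0.02070727 -0.98500794]
```

View pics/scene0.png

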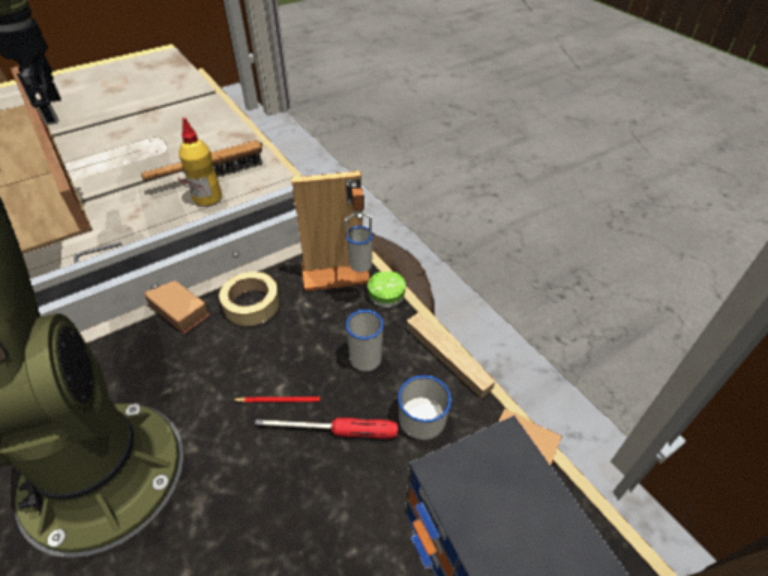

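View pics/top0.png

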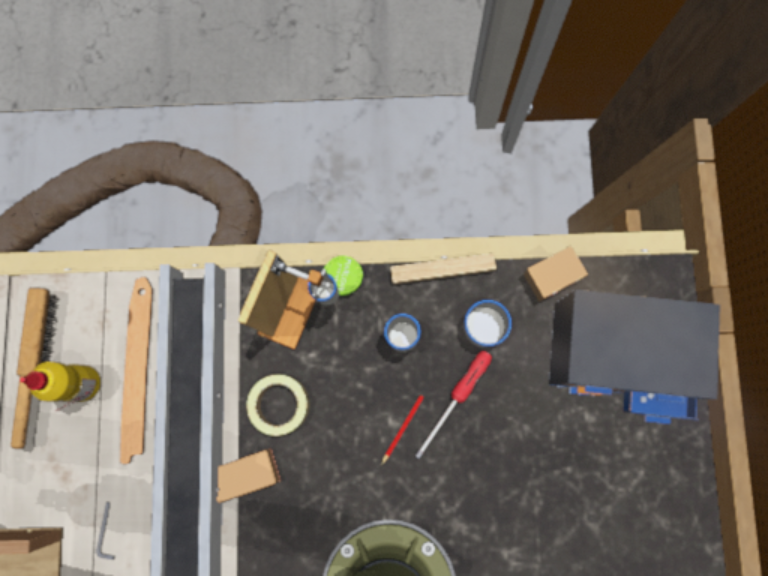

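The scene view shows the medium cup at about (365,340), the large cup at (424,405), and the small cup on the hook at (359,245). In the top view the rims are at (402,332), (488,323) and (323,289). The stand is at (275,300), with the hook arm running from about (278,267) to (322,278).

```bash
python3 - <<'E'
from h import *
c=cam("top");im=c["img"];hsv=cv2.cvtColor(im,cv2.COLOR_BGR2HSV)
m=cv2.inRange(hsv,(100,110,60),(130,255,255))
n,l,st,ce=cv2.connectedComponentsWithStats(m)
for i in range(1,n):
    if st[i,4]>15: 
        p=np.argwhere(l==i)[:,::-1].astype(np.float32)
        h=cv2.convexHull(p); e=cv2.fitEllipse(h) if len(h)>4 else None
        print(st[i],np.round(e[0],1) if e else 0,np.round(e[1],1) if e else 0,[ray(c,*e[0],z).round(3)[:2].tolist() for z in(.062,.095,.16)] if e else 0)
s=cam("scene")
for X in ([.55,0,.095],):print(proj(s,X)*1.5,proj(c,X)*1.5)
m=cv2.inRange(cv2.cvtColor(s["img"],cv2.COLOR_BGR2HSV),(100,110,60),(130,255,255))
n,l,st,ce=cv2.connectedComponentsWithStats(m)
for i in range(1,n):
    if st[i,4]>15:
        p=np.argwhere(l==i)[:,::-1].astype(np.float32);h=cv2.convexHull(p)
        if len(h)>4:
            e=cv2.fitEllipse(h);print("scene",st[i],np.round(e[0],1),np.round(e[1],1),[ray(s,*e[0],z).round(3)[:2].tolist() for z in(.062,.095,.16)])
a=cv2.resize(im[150:260,140:270],None,fx=4,fy=4,interpolation=cv2.INTER_CUBIC)
b=cv2.resize(s["img"][100:210,180:280],None,fx=4,fy=4,interpolation=cv2.INTER_CUBIC)[:,:280]
cv2.imwrite("pics/crop1.png",np.hstack([a,b])[:,:800])
E
```

```text
[211 184  13  17  35] [215.5 191.7] [15.4 17.4] [[0.522, 0.1], [0.517, 0.096], [0.506, 0.088]]
[310 200  31  31 146] [325.  214.9] [30.6 31.5] [[0.452, -0.186], [0.448, -0.183], [0.441, -0.175]]
[256 209  25  24 135] [267.7 220.7] [24.1 24.7] [[0.441, -0.036], [0.438, -0.037], [0.431, -0.037]]
[391 258  17   5  54] [398.9 259.9] [ 4.5 17.6] [[0.33, -0.369], [0.33, -0.36], [0.329, -0.343]]
[421 261  38  22 554] [439.5 270.7] [21.7 42.3] [[0.3, -0.47], [0.301, -0.458], [0.302, -0.436]]
[416 262   3  12  33] [417.2 268.1] [ 3.1 12.9] [[0.308, -0.414], [0.309, -0.404], [0.309, -0.384]]
[407.28408765 280.89040034] [378.51425679 266.93277811]
scene [231 156  18   7  36] [239.4 157.5] [ 9.5 16.8] [[0.559, 0.178], [0.541, 0.145], [0.504, 0.081]]
scene [230 206  26  20 132] [242.6 215.6] [20.  25.4] [[0.45, -0.016], [0.436, -0.04], [0.41, -0.086]]
scene [265 250  36  32 192] [282.7 265.2] [31.2 36.1] [[0.45, -0.19], [0.436, -0.205], [0.41, -0.235]]
scene [278 334  16  26 159] [285.3 347. ] [ 7.5 30.7] [[0.347, -0.339], [0.338, -0.347], [0.321, -0.363]]
scene [274 356  15  22 114] [281.3 367.4] [ 6.6 27.4] [[0.319, -0.364], [0.312, -0.371], [0.297, -0.385]]
```

View pics/crop1.png

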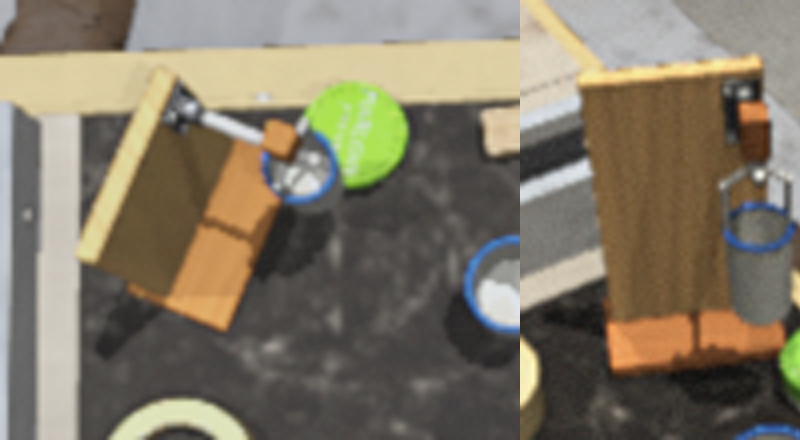

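The crop shows the grip block at about (281,138), the hinge at (185,110) and the board's top edge from (165,72) to (88,255). The arm points towards world −y, slightly −x. I'll set out towards the medium cup, turning the tool on the way so the fingers close across the arm.

Request:
servo_tool --rows '[[[-1, 0.88, -1, 0.5, 0, 0, -0.038], [-1, 0.88, -1, 0.5, 0, 0, -0.038], [-1, 0.88, -1, 0.5, 0, 0, -0.038], [-1, 0.88, -1, 0.5, 0, 0, -0.038], [-1, 0.88, -1, 0.5, 0, 0, -0.038], [-1, 0.88, -1, 0.5, 0, 0, -0.038], [-1, 0.88, -1, 0.5, 0, 0, -0.038], [-1, 0.88, -1, 0.5, 0, 0, -0.038], [-1, 0.88, -1, 0.5, 0, 0, -0.038], [-1, 0.88, -1, 0.5, 0, 0, -0.038]]]'

```text
clock: 1.03
position: [0.3304, 0.4303, 0.3317]
eef_rot: [-3.142, 0.0, 1.703]
ft_force: [-0.2, -0.5, -0.3]
finger_gap: 0.997
grip_force: 0.0
```

Request:
servo_tool --rows '[[[-1, 0.88, -1, 0, 0, 0, -0.038], [-1, 0.88, -1, 0, 0, 0, -0.038], [-1, 0.88, -1, 0, 0, 0, -0.038], [-1, 0.88, -1, 0, 0, 0, -0.038], [-1, 0.09, -0.97, 0, 0, 0, 0], [-1, 0.09, -0.97, 0, 0, 0, 0], [-1, 0.09, -0.97, 0, 0, 0, 0], [-1, 0.09, -0.97, 0, 0, 0, 0], [-1, 0.09, -0.97, 0, 0, 0, 0], [-1, 0.09, -0.97, 0, 0, 0, 0]]]'

```text
clock: 1.87
position: [0.4104, 0.234, 0.3314]
eef_rot: [-3.141, -0.0, 1.233]
ft_force: [0.3, 0.5, -0.5]
finger_gap: 1.001
grip_force: 0.0
```

Request:
servo_tool --rows '[[[-1, 0.09, -0.97, 0, 0, 0, 0], [-1, 0.09, -0.97, 0, 0, 0, 0], [-1, 0.09, -0.97, 0, 0, 0, 0], [-1, 0.09, -0.97, 0, 0, 0, 0], [-1, 0.09, -0.97, 0, 0, 0, 0], [-1, 0.09, -0.97, 0, 0, 0, 0], [-1, 0.09, -0.97, 0, 0, 0, 0], [-1, 0.09, -0.97, -0.5, 0, 0, 0], [-1, 0.09, -0.97, -0.5, 0, 0, 0], [-1, 0.09, -0.97, -0.5, 0, 0, 0]]]'

```text
clock: 2.7
position: [0.4285, 0.0402, 0.3011]
eef_rot: [3.141, -0.001, 1.233]
ft_force: [-0.7, 0.4, 1.0]
finger_gap: 1.002
grip_force: 0.0
```

```bash
cat >> h.py <<'E'
def rims(c,zs,amin=40):
    m=cv2.inRange(cv2.cvtColor(c["img"],cv2.COLOR_BGR2HSV),(100,110,50),(130,255,255))
    m=cv2.morphologyEx(m,cv2.MORPH_CLOSE,np.ones((5,5)))
    n,l,st,ce=cv2.connectedComponentsWithStats(m)
    for i in range(1,n):
        if st[i,4]<amin: continue
        h=cv2.convexHull(np.argwhere(l==i)[:,::-1].astype(np.float32))
        if len(h)<6: continue
        e=cv2.fitEllipse(h); print(st[i],np.round(e[0],1),np.round(e[1],1),[ray(c,*e[0],z).round(4)[:2].tolist() for z in zs])
E
python3 - <<'E'
from h import *
c=cam("wrist");cv2.imwrite("pics/w1.png",c["img"]);rims(c,(.062,.095));print(-np.array(c["R"]).T@c["t"],env.sense()["position"],env.sense()["joint_positions"])
E
```

```text
[302  65  38  25 172] [320.3  77.9] [18.2 42.4] [[0.5244, 0.1057], [0.518, 0.1053]]
[301  95  35  29 200] [318.6 106.3] [27.4 41.4] [[0.514, 0.0776], [0.5084, 0.0797]]
[261 204  55  51 507] [288.  228.8] [50.2 54. ] [[0.4366, -0.05], [0.4377, -0.0368]]
[301 289  60  54 438] [330.4 315.6] [52.6 61. ] [[0.4517, -0.1857], [0.4515, -0.1608]]
[0.44974998 0.10166586 0.44250702] [0.42799733 0.03549574 0.29926862] [-0.80706966 -0.24216431  0.55704015  1.86227997  0.12851982  1.48904478
 -0.61732777]
```

View pics/w1.png

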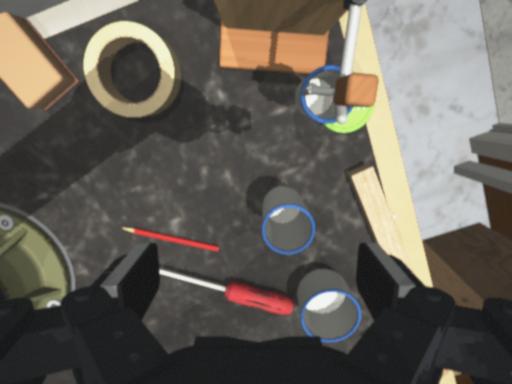

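The wrist view shows the medium rim at (288,229), the large rim at (330,316), and the block at (357,90) over the small rim. The positions agree with the earlier ones to about 2 mm.

Request:
servo_tool --rows '[[[-1, 0.12, -0.9, 0, 0, 0, 0], [-1, 0.12, -0.9, 0, 0, 0, 0], [-1, 0.12, -0.9, -0.5, 0, 0, 0], [-1, 0.12, -0.9, -0.9, 0, 0, 0], [-1, 0, 0, -1, 0, 0, 0], [-1, 0, 0, -1, 0, 0, 0], [-1, 0, 0, -1, 0, 0, 0], [-1, 0, 0, -1, 0, 0, 0], [-1, 0, 0, -1, 0, 0, 0], [-1, 0, 0, 0, 0, 0, 0]]]'

```text
clock: 3.58
position: [0.4355, -0.0307, 0.1701]
eef_rot: [-3.136, 0.003, 1.233]
ft_force: [-0.5, -0.1, -0.5]
finger_gap: 1.0
grip_force: 0.0
```

```bash
python3 - <<'E'
from h import *
c=cam("wrist");rims(c,(.062,.095));print(env.sense()["position"],env.sense()["joint_positions"])
E
```

```text
[ 221  168   88   83 1278] [264.6 209.3] [82.7 87.4] [[0.4349, -0.047], [0.438, -0.0367]]
[290 304  84  33 371] [331.9 331.7] [54.7 82.3] [[0.4539, -0.1742], [0.4544, -0.147]]
[ 0.436734   -0.03071209  0.17201897] [-0.75622191 -0.1545833   0.7142819   2.04564878  0.10793976  1.21875344
 -0.42393973]
```

Request:
servo_tool --rows '[[[-1, 0.03, -0.15, -0.6, 0, 0, 0], [-1, 0.03, -0.15, -1, 0, 0, 0], [-1, 0, 0, -1, 0, 0, 0], [-1, 0, 0, -1, 0, 0, 0], [-1, 0, 0, -1, 0, 0, 0], [-1, 0, 0, -0.9, 0, 0, 0], [-1, 0, 0, 0, 0, 0, 0]]]'

```text
clock: 4.22
position: [0.4382, -0.0366, 0.062]
eef_rot: [-3.138, 0.002, 1.233]
ft_force: [-1.2, -0.1, 0.2]
finger_gap: 1.001
grip_force: 0.0
```

Request:
servo_tool --rows '[[[1, 0, 0, 0, 0, 0, 0], [1, 0, 0, 0, 0, 0, 0], [1, 0, 0, 0, 0, 0, 0], [1, 0, 0, 0, 0, 0, 0], [1, 0, 0, 0, 0, 0, 0], [1, 0, 0, 0, 0, 0, 0]]]'

```text
clock: 4.72
position: [0.441, -0.0363, 0.0656]
eef_rot: [3.14, -0.002, 1.232]
ft_force: [-2.5, -0.1, 7.8]
finger_gap: 0.684
grip_force: 62.8
```

Request:
servo_tool --rows '[[[1, 0, 0, 0.5, 0, 0, 0], [1, 0, 0, 1, 0, 0, 0], [1, 0, 0, 1, 0, 0, 0], [1, 0, 0, 1, 0, 0, 0], [1, 0, 0, 1, 0, 0, 0], [1, 0, 0, 0.5, 0, 0, 0], [1, 0.1, -1, 0, 0, 0, 0], [1, 0.1, -1, 0, 0, 0, 0], [1, 0.1, -1, 0, 0, 0, 0], [1, 0, 0, 0, 0, 0, 0]]]'

```text
clock: 5.55
position: [0.4461, -0.1012, 0.1644]
eef_rot: [3.139, 0.001, 1.226]
ft_force: [-0.7, -0.5, -0.6]
finger_gap: 0.687
grip_force: 64.6
```

```bash
python3 - <<'E'
from h import *
s=env.sense();p=s["position"];print(p,s["finger_gap"],s["ft_force"])
c=cam("wrist");print("wrist");rims(c,(.062,p[2]+.033));cv2.imwrite("pics/w2.png",c["img"])
for n in("scene","top"):
    c=cam(n);print(n);rims(c,(.062,p[2]+.033))
E
```

```text
[ 0.44606774 -0.10116408  0.164398  ] 0.6866791605878417 [-0.70817941 -0.47022153 -0.57949456]
wrist
[ 180  211  156  127 3453] [257.9 281.4] [140.3 159.5] [[0.4207, -0.1729], [0.4467, -0.0988]]
scene
[248 200  27  16  65] [261.  205.7] [18.4 26.6] [[0.5078, -0.0146], [0.441, -0.1106]]
[265 250  36  31 178] [282.6 265.2] [31. 36.] [[0.4496, -0.1895], [0.3941, -0.2517]]
[271 315  41  69 429] [292.1 348.7] [36.3 74.5] [[0.3561, -0.3482], [0.3187, -0.3796]]
[274 356  22  28 151] [284.5 370.5] [ 8.7 34.6] [[0.3206, -0.3716], [0.2901, -0.3985]]
top
[328 201  13  30  70] [327.  215.3] [27.  29.6] [[0.4505, -0.1915], [0.4356, -0.1757]]
[391 258  17   5  55] [398.9 259.8] [ 4.5 17.6] [[0.3303, -0.3692], [0.329, -0.3332]]
[416 261  48  22 691] [438.7 270.9] [20.8 51.5] [[0.2997, -0.4677], [0.3018, -0.4206]]
```

View pics/w2.png

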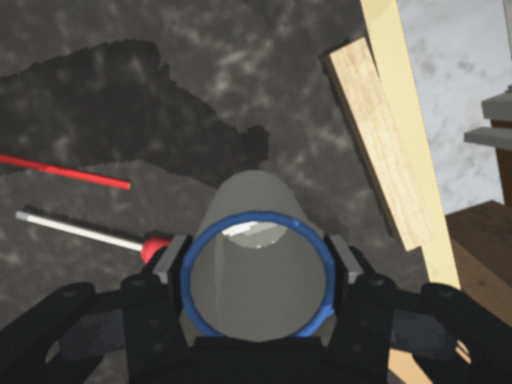

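Held upright and centred: the rim is at (258,281), between the pads. Next, over to the large cup.

Request:
servo_tool --rows '[[[1, 0.07, -0.9, 0, 0, 0, 0], [1, 0.07, -0.9, 0, 0, 0, 0], [1, 0.07, -0.9, 0, 0, 0, 0], [1, 0.07, -0.9, 0, 0, 0, 0], [1, 0, -0.7, 0, 0, 0, 0], [1, 0, 0, 0, 0, 0, 0], [1, 0, 0, -0.7, 0, 0, 0], [1, 0, 0, 0, 0, 0, 0]]]'

```text
clock: 6.37
position: [0.4503, -0.1809, 0.1477]
eef_rot: [-3.138, 0.0, 1.233]
ft_force: [-0.2, 0.7, -2.1]
finger_gap: 0.684
grip_force: 64.7
```

Request:
servo_tool --rows '[[[1, 0.04, -0.3, 0, 0, 0, 0], [1, 0, 0, -1, 0, 0, 0], [1, 0, 0, -1, 0, 0, 0], [1, 0, 0, -1, 0, 0, 0], [1, 0, 0, -0.5, 0, 0, 0], [1, 0, 0, -0.15, 0, 0, 0], [1, 0, 0, -0.1, 0, 0, 0], [1, 0, 0, 0, 0, 0, 0]]]'

```text
clock: 7.03
position: [0.4528, -0.1889, 0.075]
eef_rot: [3.141, 0.0, 1.232]
ft_force: [0.7, -0.5, -1.0]
finger_gap: 0.678
grip_force: 64.7
```

Request:
servo_tool --rows '[[[1, -0.04, 0.05, -0.1, 0, 0, 0], [1, 0, 0, -0.1, 0, 0, 0], [1, 0, 0, -0.1, 0, 0, 0], [1, 0, 0, 0, 0, 0, 0]]]'

```text
clock: 7.37
position: [0.452, -0.1879, 0.0697]
eef_rot: [3.141, -0.001, 1.232]
ft_force: [-2.5, 1.2, 8.5]
finger_gap: 0.685
grip_force: 65.6
```

Contact came at the expected height of about 0.070 m, so I'll release and rise.

Request:
servo_tool --rows '[[[-1, 0, 0, 0, 0, 0, 0], [-1, 0, 0, 0, 0, 0, 0], [-1, 0, 0, 0, 0, 0, 0], [-1, 0, 0, 0, 0, 0, 0], [-1, 0, 0, 0.5, 0, 0, 0], [-1, 0, 0, 1, 0, 0, 0], [-1, 0, 0, 1, 0, 0, 0], [-1, 0, 0, 1, 0, 0, 0], [-1, 0, 0, 1, 0, 0, 0], [-1, 0, 0, 1, 0, 0, 0]]]'

```text
clock: 8.2
position: [0.4512, -0.1882, 0.1799]
eef_rot: [3.141, -0.0, 1.231]
ft_force: [1.3, 0.7, -1.0]
finger_gap: 0.999
grip_force: 0.0
```

Request:
servo_tool --rows '[[[-1, 0, 0.5, 1, 0, 0, 0], [-1, 0, 1, 1, 0, 0, 0], [-1, 0, 1, 1, 0, 0, 0], [-1, 0.1, 1, 1, 0, 0, 0], [-1, 0.1, 1, 0.5, 0, 0, 0], [-1, 0.2, 1, 0, 0, 0, 0], [-1, 0.2, 1, 0, 0, 0, 0], [-1, 0.2, 1, 0, 0, 0, 0], [-1, 0.2, 1, 0, 0, 0, 0], [-1, 0, 0, 0, 0, 0, 0]]]'

```text
clock: 9.03
position: [0.4717, -0.0135, 0.2688]
eef_rot: [3.141, -0.001, 1.237]
ft_force: [-0.3, 1.0, 0.5]
finger_gap: 0.999
grip_force: 0.0
```

```bash
python3 - <<'E'
from h import *
s=env.sense();p=s["position"];print(p,s["joint_positions"])
c=cam("wrist");print("wrist");rims(c,(.062,.099,.161));cv2.imwrite("pics/w3.png",c["img"]);np.savez("/tmp/w3.npz",**c)
for n in("scene","top"):
    c=cam(n);print(n);rims(c,(.062,.099,.161),25)
E
```

```text
[ 0.47173036 -0.01353349  0.26876935] [-0.7965327  -0.13526117  0.71061644  1.83748762  0.08855715  1.40689094
 -0.43857471]
wrist
[279  12  10  12  68] [282.8  17.7] [ 6.2 14. ] [[0.5425, 0.1161], [0.5372, 0.1089], [0.5283, 0.0967]]
[225  39  65  36 453] [257.5  40.1] [64.3 67.9] [[0.5131, 0.1054], [0.5109, 0.0993], [0.5073, 0.0891]]
[256 277  67  64 715] [289.3 311.8] [67.8 72.1] [[0.45, -0.1936], [0.4545, -0.1679], [0.4622, -0.1249]]
scene
[231 156  18   7  38] [239.4 157.5] [ 9.5 16.8] [[0.5594, 0.1778], [0.5384, 0.1413], [0.5032, 0.0803]]
[266 245  35  36 304] [283.1 263.4] [34.7 36.4] [[0.4533, -0.1864], [0.4379, -0.2035], [0.4121, -0.2322]]
[272 316  40  68 433] [292.1 348.8] [35.4 74.6] [[0.3558, -0.3484], [0.3456, -0.3569], [0.3285, -0.3713]]
[274 356  22  28 153] [284.5 370.5] [ 8.7 34.6] [[0.3206, -0.3716], [0.3123, -0.3789], [0.2983, -0.3913]]
top
[309 200  32  31 387] [325.  214.7] [30.3 31.6] [[0.4523, -0.1865], [0.4482, -0.1824], [0.4413, -0.1754]]
[391 258  17   5  55] [398.9 259.8] [ 4.5 17.6] [[0.3303, -0.3692], [0.3299, -0.3594], [0.3293, -0.3429]]
[416 261  48  22 684] [438.6 270.9] [20.8 51.4] [[0.2997, -0.4676], [0.3003, -0.4547], [0.3013, -0.4331]]
```

View pics/w3.png

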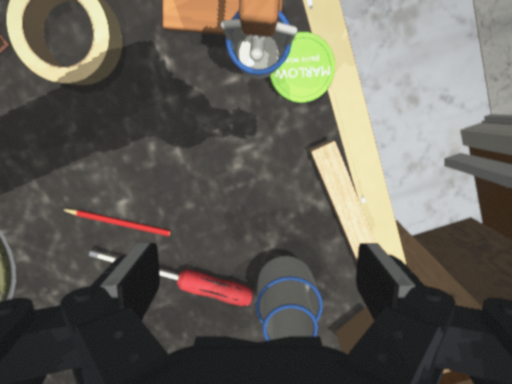

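The wrist view shows the medium rim (291,322) inside the large rim (289,305), so they are nested. The small cup is at (258,40), with the block at the image's edge. I'll go up and closer.

Request:
servo_tool --rows '[[[-1, 0.3, 0.5, 1, 0, 0, 0], [-1, 0.3, 0.7, 1, 0, 0, 0], [-1, 0.3, 0.5, 1, 0, 0, 0], [-1, 0, 0, 0.5, 0, 0, 0], [-1, 0, 0, 0, 0, 0, 0]]]'

```text
clock: 9.6
position: [0.4904, 0.015, 0.3405]
eef_rot: [3.138, -0.001, 1.23]
ft_force: [0.3, -0.3, -0.5]
finger_gap: 1.002
grip_force: 0.0
```

```bash
python3 - <<'E'
from h import *
s=env.sense();p=s["position"];print(p,s["joint_positions"])
cs={n:cam(n) for n in("wrist","scene","top")}
for n,c in cs.items():
    print(n);rims(c,(.161,),25)
    hsv=cv2.cvtColor(c["img"],cv2.COLOR_BGR2HSV);m=cv2.inRange(hsv,(4,130,60),(14,255,255))
    k,l,st,ce=cv2.connectedComponentsWithStats(m)
    for i in range(1,k):
        if st[i,4]>30: print(" org",st[i],ce[i].round(1))
np.savez("/tmp/w4.npz",**cs["wrist"]);np.savez("/tmp/s4.npz",**cs["scene"]);np.savez("/tmp/t4.npz",**cs["top"])
cv2.imwrite("pics/w4.png",cv2.resize(cs["wrist"]["img"],(768,576)))
E
```

```text
[0.49038892 0.01496782 0.34052961] [-0.82213713 -0.10015062  0.68811033  1.67526858  0.06401651  1.5402991
 -0.47883202]
wrist
[255  69  17  20  97] [263.4  78.2] [ 9.6 23.6] [[0.5257, 0.0967]]
[225  72  10  13  48] [229.6  78.4] [ 4.9 15.5] [[0.4964, 0.107]]
[224  93  17  24 114] [231.6 104.7] [ 7.8 27. ] [[0.4898, 0.0844]]
[249  97  23  21 107] [260.4 107.4] [10.1 28.5] [[0.5145, 0.0731]]
[252 272  55  63 633] [278.6 302.3] [55.8 62.5] [[0.464, -0.1308]]
 org [256  17  16  55 420] [263.4  50.3]
 org [ 172   30   73   40 2165] [208.5  50.8]
 org [233  74  25  27 564] [245.1  87.1]
scene
[231 156  18   7  37] [239.5 157.7] [ 8.8 16.8] [[0.503, 0.0798]]
[266 245  36  36 309] [283.2 263.4] [34.9 36.4] [[0.4124, -0.2323]]
[272 315  40  69 439] [292.9 347.6] [37.9 76.4] [[0.3307, -0.3705]]
[274 356  22  28 153] [284.5 370.5] [ 8.8 34.5] [[0.2983, -0.3912]]
 org [   0    0  159   57 6225] [74.3 21.6]
 org [19 61 15 32 53] [26.8 78.4]
 org [142  96  32  13  70] [158.  102.8]
 org [234 125   8  15 100] [237.8 132. ]
 org [ 41 127  18  26 166] [ 50.2 139.2]
 org [201 175  46  19 559] [221.  184.9]
 org [272 325   7  14  42] [274.5 332. ]
 org [276 347  26  37 218] [287.7 364.2]
top
[309 200  32  31 388] [325.  214.7] [30.2 31.7] [[0.4412, -0.1752]]
[391 258  17   5  54] [398.8 259.8] [ 4.4 17.6] [[0.3294, -0.3428]]
[416 261  48  22 691] [438.7 270.9] [20.9 51.8] [[0.3013, -0.4332]]
 org [355  59  13  20  49] [359.2  66.3]
 org [367  60  11  14  44] [371.4  67.2]
 org [496 271  13  25 111] [501.6 283.3]
```

View pics/w4.png

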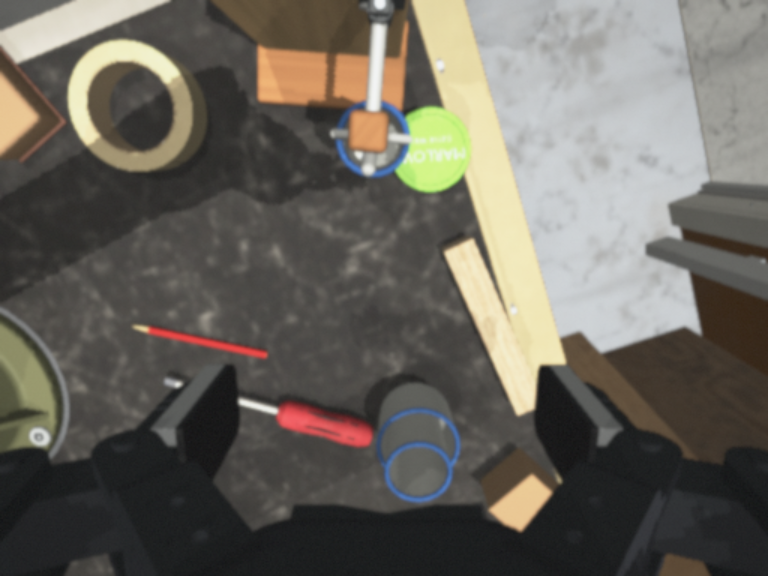

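The view shows the block at (368,130), nearly square to the image, the hook arm from (379,10) to its tip at (368,168), and the small rim around (373,137). Pixels are in the 1.5x picture.

```bash
python3 - <<'E'
from h import *
w=dict(np.load("/tmp/w4.npz"));s=dict(np.load("/tmp/s4.npz"));t=dict(np.load("/tmp/t4.npz"))
m=cv2.inRange(cv2.cvtColor(w["img"],cv2.COLOR_BGR2HSV),(4,130,60),(14,255,255));m[:70]=0
p=np.argwhere(m)[:,::-1].astype(np.float32);p=p[(p[:,0]>228)&(p[:,0]<262)&(p[:,1]<105)]
r=cv2.minAreaRect(p);print("rect",r)
for q in cv2.boxPoints(r): print(ray(w,*q,.253).round(4))
print("blk",ray(w,*r[0],.253),ray(w,*r[0],.236))
h=ray(w,252.7,5,.205);tip=ray(w,245.3,111,.213);print("hinge",h,"tip",tip,np.degrees(np.arctan2(*(tip-h)[1::-1])),np.linalg.norm((tip-h)[:2]))
print("hinge top",ray(t,140+185/4,150+110/4,.205),"blk top",ray(t,210.3,184.5,.253),"blk scene",ray(s,237.8,132,.238))
rim=np.float32([[263.4,78.2],[229.6,78.4],[231.6,104.7],[260.4,107.4]])
M=cv2.inRange(cv2.cvtColor(w["img"],cv2.COLOR_BGR2HSV),(100,110,50),(130,255,255));M[:60]=0;M[120:]=0
q=np.argwhere(M)[:,::-1].astype(np.float32);e=cv2.fitEllipse(cv2.convexHull(q));print(e,ray(w,*e[0],.161))
b=[ray(t,181.25,168,.23),ray(t,162,213.75,.23)];print("board",b)
E
```

```text
rect ((245.00587463378906, 86.92353057861328), (23.46912956237793, 25.00305938720703), 4.39870548248291)
[0.4979 0.0857 0.253 ]
[0.5046 0.1    0.253 ]
[0.5187 0.0938 0.253 ]
[0.5122 0.0794 0.253 ]
blk [0.50836832 0.08983174 0.253     ] [0.50814079 0.0908237  0.236     ]
hinge [0.53349515 0.14604417 0.205     ] tip [0.50179292 0.07501328 0.213     ] -114.05197518348497 0.07778443696137834
hinge top [0.53430758 0.15085537 0.205     ] blk top [0.50669768 0.08752337 0.253     ] blk scene [0.50449826 0.08542742 0.238     ]
((247.9679718017578, 92.06620788574219), (49.16089630126953, 50.78391647338867), 0.31366437673568726) [0.5081664 0.089985  0.161    ]
board [array([0.5519291 , 0.15765914, 0.23      ]), array([0.44703281, 0.20127307, 0.23      ])]
```

Request:
servo_tool --rows '[[[-1, 0.22, 0.95, 0, 0, 0, -0.0125], [-1, 0.22, 0.95, 0, 0, 0, -0.0125], [-1, 0.22, 0.95, 0, 0, 0, 0], [-1, 0.22, 0.9, 0, 0, 0, 0], [-0.3, 0, 0, -1, 0, 0, 0], [-0.3, 0, 0, -1, 0, 0, 0], [-0.3, 0, 0, -1, 0, 0, 0], [-0.3, 0, 0, -0.6, 0, 0, 0], [-0.3, 0, 0, 0, 0, 0, 0]]]'

```text
clock: 10.5
position: [0.5053, 0.091, 0.2633]
eef_rot: [-3.138, 0.004, 1.154]
ft_force: [0.0, -0.6, -0.2]
finger_gap: 0.646
grip_force: 0.0
```

Request:
servo_tool --rows '[[[-0.3, 0.13, -0.07, -0.5, 0, 0, 0], [-0.3, 0, 0, -0.9, 0, 0, 0], [-0.3, 0, 0, -0.5, 0, 0, 0], [-0.3, 0, 0, 0, 0, 0, 0], [1, 0, 0, 0, 0, 0, 0], [1, 0, 0, 0, 0, 0, 0], [1, 0, 0, 0, 0, 0, 0], [1, 0, 0, 0, 0, 0, 0], [1, 0, 0, 0, 0, 0, 0], [1, 0, 0, 0, 0, 0, 0]]]'

```text
clock: 11.33
position: [0.5101, 0.09, 0.2294]
eef_rot: [3.141, -0.001, 1.153]
ft_force: [-0.9, -0.8, 4.4]
finger_gap: 0.196
grip_force: 60.2
```

Request:
servo_tool --rows '[[[1, 0, 0, 0.3, 0, 0, 0], [1, 0, 0, 0.4, 0, 0, 0], [1, 0, 0, 0.4, 0, 0, 0], [1, 0, 0, 0, 0, 0, 0], [1, 0, 0, 0, 0, 0, 0]]]'

```text
clock: 11.75
position: [0.51, 0.0898, 0.251]
eef_rot: [3.141, -0.001, 1.153]
ft_force: [0.3, 0.0, -0.2]
finger_gap: 0.195
grip_force: 59.5
```

Request:
servo_tool --rows '[[[1, -0.2, -0.46, 0, 0, 0, 0], [1, -0.24, -0.55, 0, 0, 0, 0], [1, -0.24, -0.55, 0, 0, 0, 0], [1, -0.24, -0.55, 0, 0, 0, 0], [1, -0.24, -0.55, 0, 0, 0, 0], [1, -0.24, -0.55, 0, 0, 0, 0], [1, -0.24, -0.55, 0.3, 0, 0, 0], [1, 0, -1, 0.5, 0, 0, 0], [1, 0, -1, 0.5, 0, 0, 0], [1, 0, 0, 0, 0, 0, 0]]]'

```text
clock: 12.58
position: [0.4775, -0.0308, 0.279]
eef_rot: [3.138, -0.001, 1.146]
ft_force: [-0.5, -0.9, -0.0]
finger_gap: 0.194
grip_force: 59.5
```

```bash
python3 - <<'E'
from h import *
s=env.sense();p=s["position"];print(p,s["finger_gap"],s["ft_force"])
for n in("scene","top","wrist"):
    c=cam(n);print(n);rims(c,(.099,p[2]-.068),25)
cv2.imwrite("pics/w5.png",c["img"])
E
```

```text
[ 0.47746861 -0.03083489  0.27895557] 0.19352371262411058 [-0.53631585 -0.94803012 -0.03822089]
scene
[245 175  20   8  43] [254.6 176.3] [11.4 19.3] [[0.5331, 0.055], [0.4706, -0.0406]]
[266 245  36  36 299] [283.2 263.4] [34.8 36.3] [[0.438, -0.2037], [0.3915, -0.2555]]
[272 315  40  69 428] [289. 353.] [26.5 78.2] [[0.3366, -0.3596], [0.3072, -0.3851]]
[274 356  22  28 154] [284.5 370.5] [ 8.7 34.6] [[0.3123, -0.3789], [0.287, -0.4012]]
top
[309 200  32  31 385] [325.  214.7] [30.2 31.7] [[0.4481, -0.1822], [0.4356, -0.1696]]
[391 258  17   5  54] [398.8 259.8] [ 4.4 17.6] [[0.33, -0.3593], [0.3289, -0.3295]]
[416 261  48  22 701] [437.9 270.8] [20.9 51.4] [[0.3006, -0.453], [0.3024, -0.4141]]
wrist
[223 172  68  32 407] [256.3 202.9] [61.8 67.3] [[0.4633, -0.0539], [0.4772, -0.0235]]
[280 213   7   9  37] [282.9 217.9] [ 6.5 10.1] [[0.4816, -0.0797], [0.4891, -0.0403]]
[227 214   7   8  33] [229.9 219.9] [ 4.9 12. ] [[0.4311, -0.0596], [0.4563, -0.0272]]
[260 290  29  47 246] [275.1 311.4] [21.7 53.5] [[0.4309, -0.1774], [0.4561, -0.1037]]
```

View pics/w5.png

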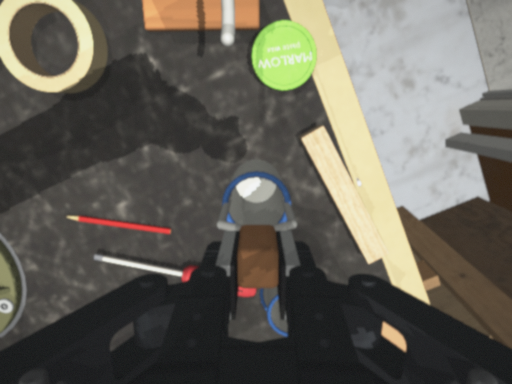

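The cup is off the hook and hanging freely below the block, with its rim arc at about (257,200). I'll measure the in-hand offset and the nest centre with circle fits in the rim planes.

```bash
cat >> h.py <<'E'
from scipy.optimize import least_squares
def circ(c,P,z,r):
    X=np.array([ray(c,u,v,z)[:2] for u,v in P])
    f=lambda q:np.hypot(*(X-q).T)-r
    s=least_squares(f,X.mean(0),loss="soft_l1",f_scale=.001);return s.x.round(4),(np.abs(s.fun).mean()*1e3).round(2)
def blue(c): return cv2.inRange(cv2.cvtColor(c["img"],cv2.COLOR_BGR2HSV),(100,110,50),(130,255,255))
E
python3 - <<'E'
from h import *
p=env.sense()["position"]
for n in("wrist","scene"):
    c=cam(n);m=blue(c);P=np.argwhere(m)[:,::-1]
    b=(215,300,165,226) if n=="wrist" else (240,268,170,188)
    P=P[(P[:,0]>b[0])&(P[:,0]<b[1])&(P[:,1]>b[2])&(P[:,1]<b[3])]
    for z in(-.072,-.068,-.064):print(n,z,circ(c,P,p[2]+z,.0222),len(P))
c=dict(np.load("/tmp/w4.npz"));m=blue(c);m[:260]=0
k,h=cv2.findContours(m,cv2.RETR_CCOMP,cv2.CHAIN_APPROX_NONE)
big=[q.reshape(-1,2) for q,hh in zip(k,h[0]) if hh[3]>=0 and cv2.contourArea(q)>30]
for q in big: print("hole",q.mean(0),len(q))
q=sorted(big,key=lambda q:q[:,1].mean())
low=np.vstack([a for a in q[1:]]);hu=cv2.convexHull(low).reshape(-1,2);print(cv2.fitEllipse(hu),"medium",circ(c,hu,.099,.0275))
allp=cv2.convexHull(np.argwhere(m)[:,::-1].astype(np.int32)).reshape(-1,2)
print("med outer",circ(c,allp[allp[:,1]>312],.099,.0295),"large",circ(c,allp[allp[:,1]<292],.062,.0395))
c=cam("top");m=blue(c);m[:,:300]=0;m[:,350:]=0
k,h=cv2.findContours(m,cv2.RETR_CCOMP,cv2.CHAIN_APPROX_NONE)
for q,hh in zip(k,h[0]): print("top",hh[3],cv2.contourArea(q),q.reshape(-1,2).mean(0),ray(c,*q.reshape(-1,2).mean(0),.099))
E
```

```text
wrist -0.072 (array([ 0.4752, -0.0258]), np.float64(0.9)) 484
wrist -0.068 (array([ 0.4755, -0.0252]), np.float64(1.0)) 484
wrist -0.064 (array([ 0.4758, -0.0245]), np.float64(1.12)) 484
scene -0.072 (array([ 0.4747, -0.0255]), np.float64(1.38)) 45
scene -0.068 (array([ 0.4726, -0.0288]), np.float64(1.39)) 45
scene -0.064 (array([ 0.4704, -0.0321]), np.float64(1.39)) 45
hole [278.44339623 313.99056604] 106
hole [278.02898551 290.87681159] 138
((278.3995056152344, 314.0007019042969), (35.3729133605957, 41.04624938964844), 86.61602783203125) medium (array([ 0.4487, -0.188 ]), np.float64(0.25))
med outer (array([ 0.4485, -0.1893]), np.float64(0.16)) large (array([ 0.4523, -0.186 ]), np.float64(0.1))
top -1 0.0 [320.5 228.5] [ 0.41354588 -0.16921243  0.099     ]
top -1 1.0 [328.5        225.33333333] [ 0.42093182 -0.18974732  0.099     ]
top -1 0.5 [315.33333333 225.66666667] [ 0.42108981 -0.156548    0.099     ]
top -1 0.0 [322.5 224.5] [ 0.42349407 -0.17474797  0.099     ]
top -1 0.0 [317.5 220.5] [ 0.43400754 -0.1626363   0.099     ]
top -1 0.0 [316.  215.5] [ 0.44683262 -0.15945363  0.099     ]
top -1 128.0 [324.92352941 211.45294118] [ 0.45645528 -0.18253714  0.099     ]
top 6 4.0 [333.5 225. ] [ 0.42139403 -0.20237211  0.099     ]
```

```bash
python3 - <<'E'
from h import *
from scipy.spatial.transform import Rotation as Ro
s=env.sense();p=np.array(s["position"]);R=Ro.from_euler("xyz",s["eef_rot"]).as_matrix()
c=cam("wrist");print(p)
d=lambda x,y,z:proj(c,p+R@np.array([x,y,z])).round(1)
y=R[:,1]
for sg in(-1,1): print("shoulder",d(0,sg*.0205,.032))
print("rim c",d(0,0,.068),"foot c",d(0,0,.140),"tcp",d(0,0,0))
im=c["img"][150:320,180:340];cv2.imwrite("pics/c6.png",cv2.resize(im,None,fx=4,fy=4,interpolation=cv2.INTER_CUBIC)[:600])
E
```

```text
[ 0.47645353 -0.02447021  0.27588356]
shoulder [221.2 225.1]
shoulder [294.4 225.1]
rim c [257.7 206. ] foot c [257.6 181.6] tcp [257.9 249.4]
```

View pics/c6.png

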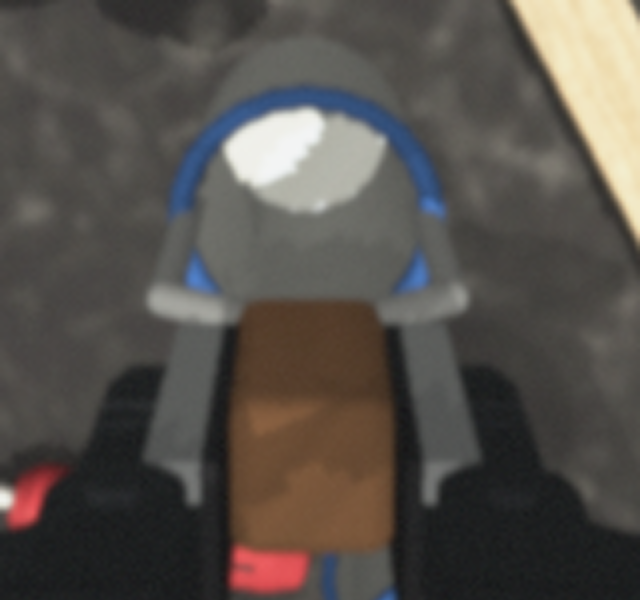

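The crop shows the rim centred where it should be and the bail square, so the cup hangs straight. The earlier offset was only the arm settling. Next, over the nest.

Request:
servo_tool --rows '[[[1, -0.14, -0.5, 0, 0, 0, 0], [1, -0.14, -1, 0, 0, 0, 0], [1, -0.14, -1, 0, 0, 0, 0], [1, -0.14, -1, 0, 0, 0, 0], [1, -0.14, -1, 0, 0, 0, 0], [1, -0.14, -1, 0, 0, 0, 0], [1, -0.14, -1, 0, 0, 0, 0], [1, -0.14, -1, 0, 0, 0, 0], [1, -0.14, -0.5, 0, 0, 0, 0], [1, 0, -0.15, 0, 0, 0, 0]]]'

```text
clock: 13.77
position: [0.4505, -0.1909, 0.2763]
eef_rot: [-3.141, 0.0, 1.149]
ft_force: [0.1, -1.0, -0.8]
finger_gap: 0.193
grip_force: 59.5
```

Request:
servo_tool --rows '[[[1, 0, 0, 0, 0, 0, 0], [1, 0, 0, 0, 0, 0, 0], [1, 0, 0, 0, 0, 0, 0]]]'

```text
clock: 14.02
position: [0.4519, -0.1869, 0.2762]
eef_rot: [-3.141, -0.0, 1.155]
ft_force: [-0.2, -0.3, -0.8]
finger_gap: 0.197
grip_force: 59.5
```

```bash
python3 - <<'E'
from h import *
s=env.sense();p=np.array(s["position"]);print(p,s["ft_force"])
c=cam("wrist");m=blue(c);P=np.argwhere(m)[:,::-1];print(P.min(0),P.max(0),len(P))
print("small rim proj",proj(c,p-[0,0,.068]),"med rim proj",[proj(c,[.4505+.0295*a,-.188+.0295*b,.099]).round() for a,b in((1,0),(-1,0),(0,1),(0,-1))])
for n in("wrist","top"):
    c=cam(n);m=blue(c);P=np.argwhere(m)[:,::-1]
    X=np.array([ray(c,u,v,.099)[:2] for u,v in P]);k=np.abs(np.hypot(*(X-[.4505,-.188]).T)-.029)<.005
    if k.sum()>10: print(n,"medium",circ(c,P[k],.099,.0287),k.sum())
    X=np.array([ray(c,u,v,p[2]-.068)[:2] for u,v in P]);k=np.abs(np.hypot(*(X-p[:2]).T)-.022)<.005
    if k.sum()>10: print(n,"small",circ(c,P[k],p[2]-.068,.0222),k.sum())
E
```

```text
[ 0.4519321  -0.18693783  0.27620845] [-0.21699357 -0.25724307 -0.80148456]
[221 130] [294 221] 1315
small rim proj [257.72860537 205.9791398 ] med rim proj [array([284., 163.]), array([230., 186.]), array([244., 147.]), array([269., 201.])]
wrist medium (array([ 0.4489, -0.1894]), np.float64(1.69)) 534
wrist small (array([ 0.4512, -0.1867]), np.float64(1.35)) 574
top medium (array([ 0.451 , -0.1908]), np.float64(1.8)) 25
top small (array([ 0.4515, -0.1858]), np.float64(1.37)) 31
```

Request:
servo_tool --rows '[[[1, -0.08, -0.08, -0.5, 0, 0, 0], [1, 0, 0, -0.7, 0, 0, 0], [1, 0, 0, -0.6, 0, 0, 0], [1, 0, 0, -0.4, 0, 0, 0], [1, 0, 0, -0.2, 0, 0, 0], [1, 0, 0, 0, 0, 0, 0]]]'

```text
clock: 14.67
position: [0.4493, -0.1898, 0.2273]
eef_rot: [-3.14, 0.001, 1.153]
ft_force: [-0.5, -0.7, -0.3]
finger_gap: 0.195
grip_force: 59.5
```

Request:
servo_tool --rows '[[[1, 0, 0, -0.4, 0, 0, 0], [1, 0, 0, -0.5, 0, 0, 0], [1, 0, 0, -0.5, 0, 0, 0], [1, 0, 0, -0.5, 0, 0, 0], [1, 0, 0, -0.4, 0, 0, 0], [1, 0, 0, -0.3, 0, 0, 0], [1, 0, 0, -0.2, 0, 0, 0], [1, 0, 0, 0, 0, 0, 0]]]'

```text
clock: 15.33
position: [0.4494, -0.1899, 0.1714]
eef_rot: [-3.14, 0.001, 1.153]
ft_force: [-0.0, 0.3, -1.1]
finger_gap: 0.198
grip_force: 59.5
```

Request:
servo_tool --rows '[[[1, 0, 0, -0.3, 0, 0, 0], [1, 0, 0, -0.3, 0, 0, 0], [1, 0, 0, -0.2, 0, 0, 0], [1, 0, 0, -0.1, 0, 0, 0], [1, 0, 0, 0, 0, 0, 0]]]'

```text
clock: 15.75
position: [0.4496, -0.19, 0.1538]
eef_rot: [-3.141, 0.001, 1.153]
ft_force: [0.7, -0.0, -1.6]
finger_gap: 0.193
grip_force: 59.5
```

Request:
servo_tool --rows '[[[1, 0, 0, -0.1, 0, 0, 0], [1, 0, 0, -0.1, 0, 0, 0], [1, 0, 0, 0, 0, 0, 0]]]'

```text
clock: 16.0
position: [0.4505, -0.1902, 0.1508]
eef_rot: [3.141, -0.0, 1.153]
ft_force: [-0.2, -0.2, 1.8]
finger_gap: 0.197
grip_force: 59.8
```

Request:
servo_tool --rows '[[[1, 0, 0, -0.1, 0, 0, 0], [1, 0, 0, 0, 0, 0, 0], [1, 0, 0, 0, 0, 0, 0]]]'

```text
clock: 16.25
position: [0.4512, -0.1904, 0.1507]
eef_rot: [3.14, -0.001, 1.153]
ft_force: [-2.8, 1.7, 16.4]
finger_gap: 0.199
grip_force: 62.0
```

Contact at 0.1507 m, close to the expected bottom. I'll ease off, release and look.

Request:
servo_tool --rows '[[[1, 0, 0, 0.07, 0, 0, 0], [-0.4, 0, 0, 0, 0, 0, 0], [-0.4, 0, 0, 0, 0, 0, 0], [-0.4, 0, 0, 0, 0, 0, 0], [-0.4, 0, 0, 0, 0, 0, 0], [-0.4, 0, 0, 0.5, 0, 0, 0], [-0.4, 0, 0, 1, 0, 0, 0], [-0.4, 0, 0, 1, 0, 0, 0], [-0.4, 0, 0, 1, 0, 0, 0], [-0.4, 0, 0, 1, 0, 0, 0]]]'

```text
clock: 17.08
position: [0.4498, -0.1903, 0.2413]
eef_rot: [3.141, -0.0, 1.152]
ft_force: [0.6, 0.3, 0.1]
finger_gap: 0.702
grip_force: 0.0
```

Request:
servo_tool --rows '[[[1, 0, 0, 1, 0, 0, 0], [1, 0, 0.2, 1, 0, 0, 0], [1, 0, 1, 1, 0, 0, 0], [1, 0, 1, 0.5, 0, 0, 0], [1, 0, 1, 0, 0, 0, 0], [1, 0, 1, 0, 0, 0, 0], [1, 0, 1, 0, 0, 0, 0], [1, 0, 0.5, 0, 0, 0, 0], [1, 0, 0, 0, 0, 0, 0], [1, 0, 0, 0, 0, 0, 0]]]'

```text
clock: 17.92
position: [0.45, -0.0767, 0.31]
eef_rot: [3.141, 0.001, 1.153]
ft_force: [0.3, -0.3, 0.1]
finger_gap: 0.002
grip_force: 0.0
```

```bash
python3 - <<'E'
from h import *
s=env.sense();print(s["position"],s["clock"])
a=cam("scene");w=cam("wrist")
C=np.array([.4505,-.1885])
for z in(.008,.062,.080,.099,.1375,.1715): print(z,"scene",proj(a,[*C,z]).round(1),"wrist",proj(w,[*C,z]).round(1))
A=cv2.resize(a["img"][170:310,220:340],None,fx=4,fy=4,interpolation=cv2.INTER_CUBIC)
B=cv2.resize(w["img"][150:384,180:],(500,352));A=A[:560]
o=np.zeros((560,800,3),np.uint8);o[:,:480]=A[:560];o[:352,480:]=B[:,60:380];cv2.imwrite("pics/n7.png",o)
E
```

```text
[ 0.44998492 -0.07668665  0.30998845] 17.9167
0.008 scene [281.3 276.7] wrist [289.3 224.8]
0.062 scene [282.7 264.7] wrist [293.4 239.7]
0.08 scene [283.2 260.4] wrist [294.9 245.6]
0.099 scene [283.7 255.7] wrist [296.7 252.3]
0.1375 scene [284.8 245.7] wrist [301.  268.2]
0.1715 scene [285.9 236.2] wrist [305.6 285.4]
```

View pics/n7.png

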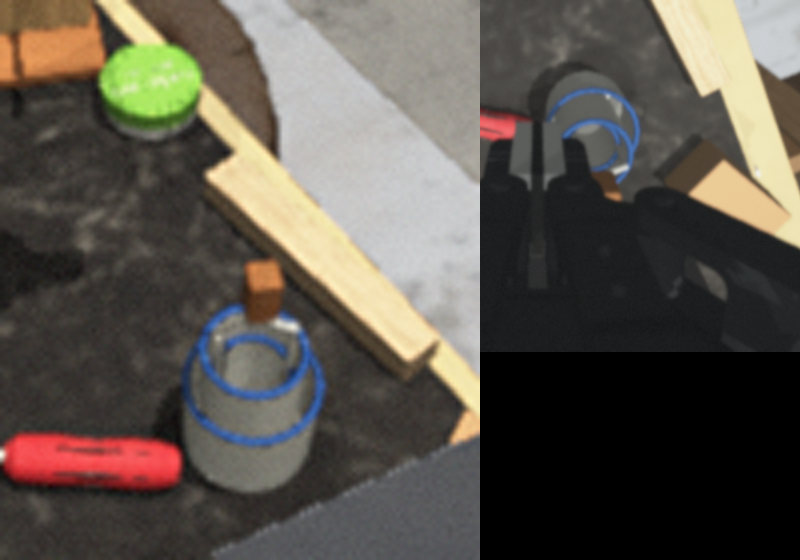

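The picture shows all three nested and upright. The block top is at scene pixel (286,236), against a prediction of (285.9,236.2) for a fully seated cup. Next is the hook arm: I'll compute a push arc with the fingers shut.

```bash
python3 - <<'E'
from h import *
H=np.array([.534,.146]);u=lambda a:np.array([np.cos(np.radians(a)),np.sin(np.radians(a))])
ty=u(-23.9);tx=u(66.1);prev=None
for f in np.linspace(-113.5,-202.6,11):
    n=u(f+90);d=.011*abs(n@tx)+.014*abs(n@ty)+.004
    p=H+.058*u(f)+d*n
    print(round(f),p.round(4),None if prev is None else ((p-prev)/.02).round(2));prev=p
E
```

```text
-114 [0.5274 0.0856] None
-122 [0.5194 0.0866] [-0.4   0.05]
-131 [0.5112 0.0888] [-0.41  0.11]
-140 [0.5031 0.0924] [-0.4   0.18]
-149 [0.4954 0.0976] [-0.39  0.26]
-158 [0.4883 0.1042] [-0.35  0.33]
-167 [0.4823 0.1123] [-0.3  0.4]
-176 [0.4776 0.1216] [-0.23  0.47]
-185 [0.4746 0.1319] [-0.15  0.52]
-194 [0.4736 0.1429] [-0.05  0.55]
-203 [0.4746 0.1542] [0.05 0.56]
```

Request:
servo_tool --rows '[[[1, 0.6, 0.9, 0, 0, 0, 0], [1, 0.6, 1, 0, 0, 0, 0], [1, 0.6, 1, 0, 0, 0, 0], [1, 0.6, 1, 0, 0, 0, 0], [1, 0.6, 1, 0, 0, 0, 0], [1, 0.6, 1, 0, 0, 0, 0], [1, 0.6, 1, 0, 0, 0, 0], [1, 0.5, 0.5, 0, 0, 0, 0], [1, 0, 0, 0, 0, 0, 0], [1, 0, 0, 0, 0, 0, 0]]]'

```text
clock: 18.85
position: [0.5442, 0.0708, 0.3094]
eef_rot: [3.141, 0.002, 1.152]
ft_force: [-0.2, -2.0, 0.1]
finger_gap: -0.0
grip_force: 0.0
```

Request:
servo_tool --rows '[[[1, 0.05, 0.2, -0.5, 0, 0, 0], [1, 0, 0.15, -1, 0, 0, 0], [1, 0, 0, -1, 0, 0, 0], [1, 0, 0, -1, 0, 0, 0], [1, 0, 0, -1, 0, 0, 0], [1, 0, 0, -0.8, 0, 0, 0], [1, 0, 0, -0.4, 0, 0, 0], [1, 0, 0, 0, 0, 0, 0], [1, 0, 0, 0, 0, 0, 0]]]'

```text
clock: 19.6
position: [0.5449, 0.0782, 0.196]
eef_rot: [3.141, -0.0, 1.152]
ft_force: [0.7, 0.4, 0.6]
finger_gap: -0.0
grip_force: 0.0
```

Request:
servo_tool --rows '[[[1, -0.44, 0.18, 0, 0, 0, 0], [1, -0.44, 0.18, 0, 0, 0, 0], [1, -0.4, 0.05, 0, 0, 0, 0], [1, -0.41, 0.11, 0, 0, 0, 0], [1, -0.4, 0.18, 0, 0, 0, 0], [1, -0.39, 0.26, 0, 0, 0, 0], [1, -0.35, 0.33, 0, 0, 0, 0], [1, -0.3, 0.4, 0, 0, 0, 0], [1, -0.23, 0.47, 0, 0, 0, 0], [1, 0, 0, 0, 0, 0, 0]]]'

```text
clock: 20.43
position: [0.4763, 0.125, 0.1955]
eef_rot: [-3.14, -0.0, 1.157]
ft_force: [-0.5, 0.6, -0.4]
finger_gap: -0.001
grip_force: 0.0
```

Request:
servo_tool --rows '[[[1, -0.15, 0.5, 0, 0, 0, 0], [1, -0.05, 0.55, 0, 0, 0, 0], [1, 0.05, 0.4, 0, 0, 0, 0], [1, 0.06, 0.15, 0, 0, 0, 0], [1, 0, 0, 0, 0, 0, 0]]]'

```text
clock: 20.85
position: [0.4749, 0.1542, 0.1953]
eef_rot: [-3.139, 0.004, 1.154]
ft_force: [-3.0, -2.9, 1.5]
finger_gap: 0.002
grip_force: 1.7
```

```bash
python3 - <<'E'
from h import *
s=env.sense();print(s["position"],s["ft_force"])
c=cam("scene");t=cam("top")
A=cv2.resize(c["img"][90:230,180:280],None,fx=4,fy=4,interpolation=cv2.INTER_CUBIC)
B=cv2.resize(t["img"][140:250,140:240],None,fx=4,fy=4,interpolation=cv2.INTER_CUBIC)
o=np.zeros((560,800,3),np.uint8);o[:,:400]=A;o[:440,400:]=B;cv2.imwrite("pics/p8.png",o)
E
```

```text
[0.47490315 0.15416669 0.19525094] [-2.96657224 -2.88655447  1.46136314]
```

Request:
servo_tool --rows '[[[1, 0.04, 0.09, 0, 0, 0, 0], [1, 0, 0, 0, 0, 0, 0], [1, 0, 0, 0, 0, 0, 0]]]'

```text
clock: 21.2
position: [0.4751, 0.1542, 0.1951]
eef_rot: [-3.138, 0.005, 1.152]
ft_force: [-5.5, -5.2, 2.8]
finger_gap: 0.002
grip_force: 3.8
```

Request:
servo_tool --rows '[[[1, 0.03, 0.07, 0, 0, 0, 0], [1, 0, 0, 0, 0, 0, 0], [1, 0, 0, 0, 0, 0, 0]]]'

```text
clock: 21.45
position: [0.4752, 0.1544, 0.195]
eef_rot: [-3.138, 0.007, 1.151]
ft_force: [-9.0, -8.1, 5.0]
finger_gap: -0.004
grip_force: 5.5
```

The push met a stiff stop at the predicted folded position. I'll back off and rise clear.

Request:
servo_tool --rows '[[[1, -0.1, -0.25, 0, 0, 0, 0], [1, -0.3, -0.7, 0, 0, 0, 0], [1, -0.3, -0.7, 0, 0, 0, 0], [1, 0, 0, 1, 0, 0, 0], [1, 0, 0, 1, 0, 0, 0], [1, 0, 0, 1, 0, 0, 0], [1, 0, -0.5, 1, 0, 0, 0], [1, 0, -1, 1, 0, 0, 0], [1, -0.3, -1, 0, 0, 0, 0], [1, 0, -1, 0, 0, 0, 0]]]'

```text
clock: 22.28
position: [0.4583, 0.0545, 0.2974]
eef_rot: [3.139, -0.004, 1.154]
ft_force: [0.4, -0.4, 0.2]
finger_gap: 0.003
grip_force: 0.0
```

Request:
servo_tool --rows '[[[1, 0, -1, 0.5, 0, 0, 0], [1, 0, -1, 0.5, 0, 0, 0], [1, 0, 0, 0, 0, 0, 0], [1, 0, 0, 0, 0, 0, 0]]]'

```text
clock: 22.62
position: [0.4583, 0.0141, 0.3165]
eef_rot: [3.14, -0.003, 1.151]
ft_force: [-0.4, 0.4, -0.3]
finger_gap: 0.001
grip_force: 0.0
```

```bash
python3 - <<'E'
from h import *
print(env.sense()["position"])
H=np.array([.534,.146]);u=lambda a:np.array([np.cos(np.radians(a)),np.sin(np.radians(a))])
for n in("wrist","scene","top"):
    c=cam(n);hs=cv2.cvtColor(c["img"],cv2.COLOR_BGR2HSV)
    for a in range(-208,-100,6):
        r=[]
        for d in np.linspace(.03,.075,7):
            x,y=proj(c,[*(H+d*u(a)),.205]).round().astype(int)
            if 0<=x<512 and 0<=y<384:r.append(hs[y,x,1:])
        if r: print(n,a,np.median(r,0).astype(int),len(r),end="; ")
    print()
a=cam("scene");t=cam("top")
m=cv2.inRange(cv2.cvtColor(a["img"],cv2.COLOR_BGR2HSV),(4,130,60),(14,255,255));P=np.argwhere(m[225:260,275:297]);print("block px",P.min(0)+[225,275],P.max(0)+[225,275]);rims(a,(.062,),100);rims(t,(.062,),100)
E
```

```text
[0.45830274 0.01410377 0.3165249 ]
wrist -190 [94 85] 2; wrist -184 [92 80] 4; wrist -178 [94 77] 6; wrist -172 [114 143] 6; wrist -166 [135 206] 7; wrist -160 [136 211] 7; wrist -154 [135 205] 7; wrist -148 [134 184] 7; wrist -142 [135 201] 7; wrist -136 [129 132] 7; wrist -130 [94 92] 7; wrist -124 [105 100] 7; wrist -118 [120 127] 7; wrist -112 [133 215] 7; wrist -106 [ 99 135] 7; 
scene -208 [ 68 158] 7; scene -202 [ 20 231] 7; scene -196 [ 13 214] 7; scene -190 [ 69 120] 7; scene -184 [129 116] 7; scene -178 [129 120] 7; scene -172 [129 116] 7; scene -166 [132 116] 7; scene -160 [127 114] 7; scene -154 [130 114] 7; scene -148 [129 111] 7; scene -142 [123 111] 7; scene -136 [126  99] 7; scene -130 [127  99] 7; scene -124 [130 102] 7; scene -118 [129 108] 7; scene -112 [131 105] 7; scene -106 [ 23 108] 7; 
top -208 [ 28 129] 7; top -202 [  3 213] 7; top -196 [75 95] 7; top -190 [118  78] 7; top -184 [116  78] 7; top -178 [115 105] 7; top -172 [ 72 153] 7; top -166 [ 70 154] 7; top -160 [ 67 155] 7; top -154 [ 65 156] 7; top -148 [ 66 158] 7; top -142 [ 72 134] 7; top -136 [ 77 129] 7; top -130 [ 76 138] 7; top -124 [ 74 140] 7; top -118 [ 73 144] 7; top -112 [ 71 148] 7; top -106 [ 73 147] 7; 
block px [234 281] [249 290]
[266 246  35  35 334] [283.1 263.6] [34.6 36.1] [[0.4529, -0.1867]]
[272 316  40  68 424] [292.4 348.7] [36.1 74.1] [[0.3565, -0.3485]]
[274 356  22  28 152] [284.5 370.5] [ 8.7 34.6] [[0.3206, -0.3716]]
[310 200  31  31 496] [325.  214.7] [30.2 31.6] [[0.4522, -0.1865]]
[416 261  48  22 694] [438.3 271. ] [21.1 52.1] [[0.2996, -0.4669]]
```

The steel-grey arm shows at about −202° in both fixed views, which matches the folded direction of −202.6°. The nest hasn't moved.

```bash
python3 -c "
from bench import env
print(env.close_job())"
```

```text
the job is handed in; nothing more can be done
None
```

The three cups are nested upright on the table, the empty hook arm is folded flat against its board, and the job was handed in at about 23 s on the robot's clock; the hand-in call returned no verdict.

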